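# Two painting kits for the class

### The arm

A 6-joint arm with a two-finger parallel gripper is mounted at the origin on the work surface. World frame = base frame: x ahead of the robot, y to its left, z up, the work surface at z = 0. Lengths are in m, angles in rad, forces in N, time in s.
With the tool pointing down it reaches from about 0.25 to 0.775 m from the base axis. Payload 4 kg.
Tool frame: the origin (TCP) lies between the finger pads; the fingertips stand 25 mm ahead of it and the grasp point (between the pads) lies 6 mm ahead of it (robot.tip_reach is the z of the fingertips in the tool frame, in m); z points along the fingers, y is the line along which they close (so a half turn about z gives the same grasp; the last joint's range is limited). The gripper opens to 94 mm and grips with 3 to 60 N. Pads are 16 mm wide; open, the fingers measure 119 mm over their backs; the gripper's body (75 mm by 177 mm) begins 78 mm behind the grasp point.
Start: joints at [-1.299, 0.087, 1.371, -0, 1.684, -0.103], TCP at [0.201, -0.512, 0.231] pointing down, gripper open.
Joint ranges: [-3.1, 3.1], [-0.76, 2.03], [0.27, 2.55], [-1.08, 4.22], [0.17, 2.65], [-2.57, 2.57]. Speed limits (rad/s): [2.79, 2.79, 3.14, 3.14, 3.14, 3.14].

### API

Orientations are given as [roll, pitch, yaw] about the fixed x, y, z axes, in that order (R = Rz(yaw) Ry(pitch) Rx(roll)).
In Python, from bench import robot gives the robot as it stands. The module is installed in compiled form; this text tells all that it offers.
- The arm moves only by the shell command python3 -m handwheel 'ROWS'. ROWS is JSON, a list of rows, each a list of 3 entries, a list of its own where there are three numbers: the turn, a rotation vector about the world's x, y, z in units of 90 degrees (1.0 is 90 degrees), then the shift along the world's x, y, z in units of 0.05 m (1.0 is 0.05 m), then the closure, from 0 (fully open) to 1 (shut). A call has 1 to 5 rows; each row shifts and turns the commanded pose from where the row before left it; what a row does not reach is not made up. A row lasts 1/10 s, in which the tool goes at most 50 mm and 8.59 degrees, less where a joint would pass 70% of its speed; a pose out of reach is approached as far as the arm can. A call with a number of a shift or a turn outside -1 to 1 is refused whole. A call with a gripper value outside its range is refused whole. The fingers move at their own pace and stop on an object; the grip force is fixed at half the most. Time passes only in rows, so rows that do not move let the fingers close. It gives the time, the measured TCP pose, the force, the opening and the grip force at its end, in the units of the state.
- robot.get_obs(): the state, without advancing time (a new reading comes with each control period).
- robot.snapshot(name): name is "side" or "top" or "wrist"; returns (picture, depth): 384x512x3 uint8, red, green, blue; 384x512 float32, m along the optical axis (not along the pixel's ray), 0 where there is no reading.
- robot.calibration(name): a dict with "mtx" (3x3 intrinsics, pixels), "D" ([k1, k2, p1, p2, k3] as OpenCV has them; the pictures are not rectified), "extrinsics" (4x4, takes a point from camera to world coordinates); the wrist camera has in their place "hand_eye" (4x4, takes a point from camera to tool coordinates, whose origin is the TCP and whose axes are the flange's). Camera axes: x right, y down, z forward; pixel columns grow to the right and rows downward; lengths in m; the calibration is good to about 2 mm. A picture is of the moment at which its call begins: read the wrist's pose just before it. calibration takes no time and is no camera call.
- robot.close_job(): hands the job in; it is judged then, once.
Trained networks look in the newest picture that a camera, given by its name, has taken for a name from the list of things; names that differ only in an ending like _2 or _b are one class to them, and where a whole thing is asked for, a point or a joint stands for the part that bears it (a point fixed in the world has none). Each returns a list of dicts, best first, with "p" (0 to 1); they miss things now and then, are a little off and sometimes report something else, mostly with a low value. They report only what shows in the picture. A call takes as long as a camera call. They do not tell look-alikes from the thing itself.
- robot.boxes_of(query, camera): "bbox" ([left, top, right, bottom] in pixels, round what is visible of it).
The state is a dict: "time": time; "joint_positions": joint angles; "qvel": joint speeds; "joint_torque": joint torques, N m; "tool_pos": TCP position; "ee_rot": TCP orientation; "wrist_force": force on the tool from outside, world axes, zero at the start; "wrist_torque": the same for the moment, N m; "width": finger opening in m; "finger_force": force on a finger pad.
Only numpy, scipy, OpenCV 4.12 (cv2) and the standard library are available. Lean on these libraries where they do the work, as an engineer would, in place of code of your own. Each camera call takes 0.05 s, during which the arm holds its last target. There are 200 camera calls.

### The job

Make up the two kits for the painting class. The blue tray gets the blue pot and the white pot, one in each square compartment, and the flat brush lying flat in the long compartment; the orange tray gets the red pot and the yellow pot, one in each compartment (which pot takes which square does not matter). Keep the pots upright throughout, stand each on its tray's floor, and leave the green pot, the water cup and the roll of tape where they are.

Things in the scene. Friction and masses are not known exactly. Their poses are not given: they have to be found in the camera images.
- pot_blue: blue paint pot, closed: a cylinder 44 mm in diameter and 58 mm high with a blue lid and a pale paper band round the middle, about 90 g, standing loose on the table among the other pots. Origin at the centre of its underside, z up its axis.
- pot_white: white paint pot, closed: a cylinder 44 mm in diameter and 58 mm high with a white lid and a pale paper band round the middle, about 90 g, standing loose on the table among the other pots. Origin at the centre of its underside, z up its axis.
- pot_red: red paint pot, closed: a cylinder 44 mm in diameter and 58 mm high with a red lid and a pale paper band round the middle, about 90 g, standing loose on the table among the other pots. Origin at the centre of its underside, z up its axis.
- pot_yellow: yellow paint pot, closed: a cylinder 44 mm in diameter and 58 mm high with a yellow lid and a pale paper band round the middle, about 90 g, standing loose on the table among the other pots. Origin at the centre of its underside, z up its axis.
- brush: flat wash brush lying flat beyond the pots, 120 mm long, 50 g. Origin mid-length on its underside (balances there or up to 10 mm nearer the bristles); x along it to the bristles, z up. Pale wooden handle 16 mm wide, 16 thick, x = -60 to 10 mm; steel ferrule 30 wide, 14 thick, to 30 mm; dark rigid bristles 30 wide, 11 thick, to 60 mm. May point either way in the tray.
- tray_blue: blue kit tray, fixed, 130 mm (x) by 148 mm (y). Origin at the centre of its underside, z up. Floor 3 mm thick; walls 4 mm thick, tops 9 mm above the table. Two square pot compartments, 68 x 68 mm inside, centred at x = 27, y = +36 and -36 mm; one long brush compartment, 50 mm (x) by 140 mm (y) inside, centred at x = -36, y = 0 mm.
- tray_orange: orange kit tray, fixed to the table, 76 mm (x) by 148 mm (y). Origin at the centre of its underside, z up. Floor 3 mm thick, walls 4 mm thick with tops 9 mm above the table. Two square compartments for pots, 68 x 68 mm inside, centred at x = 0, y = +36 and y = -36 mm.
- pot_green: green paint pot, same size as the others, standing among them; not wanted in either kit, stays where it is. Origin at the centre of its underside.
- cup: pale turquoise water cup (empty), loose, 70 mm across the rim and 80 mm high, standing beyond the pots, between the brush and a tray; stays where it is. Origin at the centre of its underside.
- tape: cream roll of masking tape lying flat, loose, 72 mm across with a 50 mm hole, 24 mm high, beyond the pots on the other side of the brush; stays where it is. Origin at the centre of its underside.
Things that resemble listed ones, but are neither listed nor needed, are in the scene too. There is more than one size of the brush; the job needs the middle-sized.

How it is judged:
At the end, for the whole second after the job is handed in: Each pot stands upright on the floor of its tray, within 14.5 mm of a compartment centre along each tray axis; the brush lies flat in the long one, within 18 mm across, 14 mm along and 0.25 rad; all at rest; green pot, cup and tape within 20 mm of their starts (x of pot_blue in the frame of tray_blue between 0.0125 and 0.0415 m and (y of pot_blue in the frame of tray_blue between 0.0215 and 0.0505 m or y of pot_blue in the frame of tray_blue between -0.0505 and -0.0215 m) and z of pot_blue in the frame of tray_blue between 0 and 0.006 m and angle between each of pot_blue, pot_white, pot_red, pot_yellow, brush's own z axis and vertical below 0.1 rad and linear speed of each of pot_blue, pot_white, pot_red, pot_yellow, brush below 0.02 m/s and angular speed of each of pot_blue, pot_white, pot_red, pot_yellow, brush below 0.2 rad/s and x of pot_white in the frame of tray_blue between 0.0125 and 0.0415 m and (y of pot_white in the frame of tray_blue between 0.0215 and 0.0505 m or y of pot_white in the frame of tray_blue between -0.0505 and -0.0215 m) and z of pot_white in the frame of tray_blue between 0 and 0.006 m and x of pot_red in the frame of tray_orange between -0.0145 and 0.0145 m and (y of pot_red in the frame of tray_orange between 0.0215 and 0.0505 m or y of pot_red in the frame of tray_orange between -0.0505 and -0.0215 m) and z of pot_red in the frame of tray_orange between 0 and 0.006 m and x of pot_yellow in the frame of tray_orange between -0.0145 and 0.0145 m and (y of pot_yellow in the frame of tray_orange between 0.0215 and 0.0505 m or y of pot_yellow in the frame of tray_orange between -0.0505 and -0.0215 m) and z of pot_yellow in the frame of tray_orange between 0 and 0.006 m and x of brush in the frame of tray_blue between -0.054 and -0.018 m and y of brush in the frame of tray_blue between -0.014 and 0.014 m and z of brush in the frame of tray_blue between 0 and 0.006 m and angle between the x axis of brush and the y axis of tray_blue, either way round below 0.25 rad and distance of each of pot_green, cup, tape from where it was at the start of the episode below 0.02 m); the robot touches nothing.
It fails at once if a pot is tipped by more than about 35 degrees (angle between any of pot_blue, pot_white, pot_red, pot_yellow, pot_green's own z axis and vertical above 0.6 rad).
It fails at once if the green pot is moved by more than 20 mm (distance of pot_green from where it was at the start of the episode above 0.02 m).
It fails at once if the water cup is moved by more than 20 mm (distance of cup from where it was at the start of the episode above 0.02 m).
It fails at once if the tape roll is moved by more than 20 mm (distance of tape from where it was at the start of the episode above 0.02 m).
It also fails if it takes over 120 s, if anything falls off the work surface, if the arm or the gripper's body presses on something with over 40 N, if the wrist force passes 120 N, or if a joint passes its speed limit or range.

## Working session

There is one attempt and no reset: what is moved stays moved. The work goes in short steps, Python scripts to look and compute and a shell command to move; the robot and the scene stay as the last step left them, time stands still between calls to the robot, and variables do not carry over. Pictures are saved under pics/ and viewed, at most 14 in all, crops included, and the job is handed in when it is done.

```bash
mkdir -p pics; cat > h.py <<'E'
import numpy as np, cv2
from bench import robot
def snap(n):
    im,d=robot.snapshot(n); return im,d
def save(n,im): cv2.imwrite('pics/'+n,cv2.cvtColor(im,cv2.COLOR_RGB2BGR))
def ext(name,obs=None):
    c=robot.calibration(name)
    if 'extrinsics' in c: return c,np.array(c['extrinsics'])
    from scipy.spatial.transform import Rotation as R
    T=np.eye(4); T[:3,:3]=R.from_euler('xyz',obs['ee_rot']).as_matrix(); T[:3,3]=obs['tool_pos']
    return c,T@np.array(c['hand_eye'])
def ray(name,uv,obs=None):
    c,T=ext(name,obs)
    p=cv2.undistortPoints(np.array(uv,float).reshape(-1,1,2),np.array(c['mtx']),np.array(c['D'])).reshape(-1,2)
    r=np.c_[p,np.ones(len(p))]@T[:3,:3].T
    return T[:3,3],r
def at_z(name,uv,z,obs=None):
    o,r=ray(name,uv,obs); z=np.broadcast_to(z,len(r)); return o+r*((z-o[2])/r[:,2])[:,None]
def cloud(name,d,obs=None):
    o,r=ray(name,np.stack(np.meshgrid(np.arange(512),np.arange(384)),-1).reshape(-1,2),obs)
    P=o+r*d.reshape(-1,1); P[d.ravel()==0]=np.nan; return P.reshape(384,512,3)
E
python3 - <<'E'
from h import *
print(robot.get_obs())
names=['pot_blue','pot_white','pot_red','pot_yellow','pot_green','brush','tray_blue','tray_orange','cup','tape']
for cam in ['top','side']:
    im,d=snap(cam); save(cam+'0.png',im); np.savez(cam+'0.npz',im=im,d=d); P=cloud(cam,d)
    print(cam,np.round(ext(cam)[1][:3,3],3))
    for n in names:
        for b in robot.boxes_of(n,cam):
            l,t,r,bo=b['bbox']; u,v=int((l+r)/2),int((t+bo)/2)
            print(n,round(b['p'],2),np.round(b['bbox']),np.round(P[v,u],3))
E
```

```text
{'time': 0.0, 'joint_positions': array([-1.29913354e+00,  8.79554571e-02,  1.37222663e+00, -1.39201731e-05,
        1.68361649e+00, -1.03089329e-01]), 'qvel': array([ 0.00054232,  0.00081001,  0.00078589, -0.00223335,  0.0002827 ,
        0.00141324]), 'joint_torque': array([-5.68669184e-04, -3.40188324e+01, -3.02425253e+01,  7.16540054e-02,
        3.29996087e-02, -1.77670195e-04]), 'tool_pos': array([ 0.20118688, -0.51135251,  0.2293179 ]), 'ee_rot': array([-3.13939702e+00, -2.13242491e-04,  3.74750329e-01]), 'wrist_force': array([-0.94212085, -0.45568303, -0.17491616]), 'wrist_torque': array([-0.02113193,  0.0145203 ,  0.03871719]), 'finger_force': 0.0, 'width': 0.0942825484511504}
top [ 0.436 -0.015  1.049]
pot_blue 0.61 [189. 212. 210. 234.] [0.455 0.117 0.056]
pot_blue 0.29 [158. 112. 190. 144.] [0.693 0.193 0.003]
pot_white 0.69 [287. 216. 308. 237.] [ 0.448 -0.11   0.056]
pot_red 0.57 [268. 174. 288. 194.] [ 0.548 -0.063  0.058]
pot_yellow 0.76 [219. 171. 239. 189.] [0.556 0.049 0.06 ]
pot_green 0.67 [239. 209. 259. 226.] [0.468 0.001 0.059]
brush 0.97 [142. 263. 202. 312.] [
[... 528 characters left out ...]
 0.441 -0.133  0.058]
pot_red 0.84 [258. 198. 279. 228.] [ 0.542 -0.085  0.059]
pot_yellow 0.89 [244. 161. 264. 190.] [0.543 0.035 0.051]
pot_green 0.85 [207. 181. 232. 215.] [ 0.456 -0.016  0.051]
brush 0.71 [115. 142. 162. 186.] [0.291 0.176 0.017]
brush 0.62 [339. 195. 372. 221.] [ 0.747 -0.079  0.009]
tray_blue 0.66 [197. 149. 217. 182.] [0.449 0.096 0.048]
tray_blue 0.57 [230. 288. 326. 384.] [ 0.497 -0.31   0.001]
tray_blue 0.52 [212. 224. 234. 261.] [ 0.439 -0.134  0.057]
tray_orange 0.75 [193. 104. 234. 143.] [0.5   0.309 0.01 ]
cup 0.89 [274. 113. 302. 151.] [0.661 0.154 0.063]
tape 0.67 [328. 241. 364. 274.] [ 0.676 -0.188 -0.001]
tape 0.16 [275. 114. 301. 149.] [0.66  0.154 0.066]
```

View pics/top0.png

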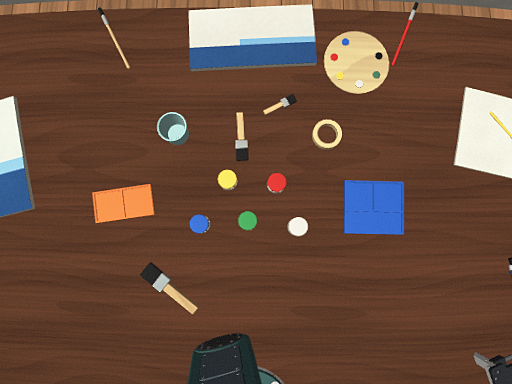

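View pics/side0.png

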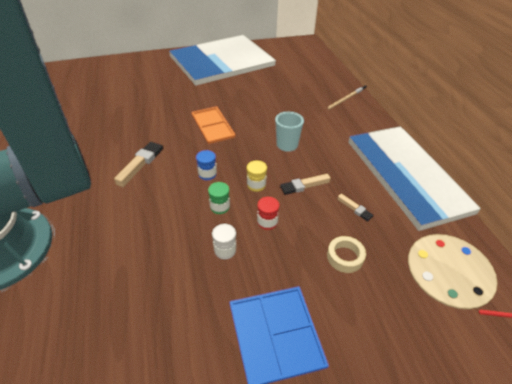

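The top picture shows three brushes that could be taken for the brush: (168,288) is large, (241,136) is middle-sized with bristles pointing down, and (280,104) is small. The thin brushes at (114,38) and (405,34) are art brushes. I choose (241,136), about 45 px or 120 mm long. The pots are yellow (227,180), red (277,183), blue (200,224), green (247,220) and white (298,227). The cup is at (172,128) and the tape at (327,134). The orange tray is at (123,203). The blue tray is at (374,208), with its square compartments on the far (+x) side.

```bash
cat > m.py <<'E'
from h import *
t=np.load('top0.npz'); s=np.load('side0.npz')
def mask(im,box,kind,m=6):
    hsv=cv2.cvtColor(im,cv2.COLOR_RGB2HSV).astype(int); H,S,V=hsv[...,0],hsv[...,1],hsv[...,2]
    k={'blue':(abs(H-110)<12)&(S>140)&(V>90),'red':((H<6)|(H>174))&(S>170)&(V>120),'yellow':(abs(H-27)<6)&(S>140)&(V>150),
       'green':(abs(H-65)<15)&(S>100)&(V>60),'white':(S<40)&(V>190),'orange':(abs(H-11)<6)&(S>150)&(V>150)}[kind].astype(np.uint8)
    l,tp,r,b=[int(x) for x in box]; o=np.zeros_like(k); sl=np.s_[max(tp-m,0):b+m,max(l-m,0):r+m]; o[sl]=k[sl]
    n,lab,st,ce=cv2.connectedComponentsWithStats(o); return (lab==1+st[1:,4].argmax())
def cen(m):
    c=max(cv2.findContours(m.astype(np.uint8),cv2.RETR_EXTERNAL,cv2.CHAIN_APPROX_NONE)[0],key=len); return c
def tri(a,b):
    o1,r1=ray('top',[a]); o2,r2=ray('side',[b]); r1,r2=r1[0],r2[0]
    A=np.c_[r1,-r2]; x=np.linalg.lstsq(A,o2-o1,rcond=None)[0]; p,q=o1+x[0]*r1,o2+x[1]*r2; return (p+q)/2,np.linalg.norm(p-q)
if __name__=='__main__':
    B=dict(blue=([189,212,210,234],[198,151,216,182]),white=([287,216,308,237],[213,225,235,257]),red=([268,174,288,194],[258,198,279,228]),
       yellow=([219,171,239,189],[244,161,264,190]),green=([239,209,259,226],[207,181,232,215]))
    Pt,Ps=cloud('top',t['d']),cloud('side',s['d'])
    for k,(bt,bs) in B.items():
        mt=mask(t['im'],bt,k); ms=mask(s['im'],bs,k)
        # lid top pixels: by depth; circle from the top view
        e=cv2.minEnclosingCircle(cen(mt)); tz=np.nanpercentile(Pt[mt][:,2],70); sz=np.nanpercentile(Ps[ms][:,2],90)
        q=mt&(Pt[...,2]>tz-.012); qs=ms&(Ps[...,2]>sz-.006)
        pt=np.argwhere(q).mean(0)[::-1]; psd=np.argwhere(qs).mean(0)[::-1]
        w,er=tri(pt,psd)
        print(k,'n',q.sum(),np.round(pt,1),'top z',round(tz,3),'side z',round(sz,3),'rayz',np.round(at_z('top',[pt],.058)[0],4),'sideray',np.round(at_z('side',[psd],.058)[0],4),'tri',np.round(w,4),round(er,4))
    for k,bt,bs in (('blue',[345,181,404,236],[230,288,326,384]),('orange',[92,186,154,220],[193,104,234,143])):
        for cam,I,b in(('top',t,bt),('side',s,bs)):
            c=cen(mask(I['im'],b,k)).reshape(-1,2); P=at_z(cam,c,.009)[:,:2].astype(np.float32)
            print('tray',k,cam,cv2.minAreaRect(P*1000), 'floor/wall z', np.round(np.nanpercentile(cloud(cam,I['d'])[mask(I['im'],b,k)][:,2],[10,50,95]),4))
    for nm,sl in (('brush',np.s_[108:166,228:262]),('small',np.s_[90:120,260:302]),('big',np.s_[255:320,136:206])):
        m=np.zeros((384,512),bool); m[sl]=Pt[sl][...,2]>.007
        P=at_z('top',cen(m).reshape(-1,2),.014)[:,:2].astype(np.float32); print(nm,cv2.minAreaRect(P*1000),np.round(np.nanpercentile(Pt[m][:,2],[20,50,90]),4))
E
python3 m.py
python3 - <<'E'
from h import *
im=np.load('top0.npz')['im']; save('crop1.png',cv2.resize(im[85:240,225:410],None,fx=4,fy=3.8,interpolation=cv2.INTER_CUBIC))
E
```

```text
blue n 263 [198.5 223.4] top z 0.059 side z 0.059 rayz [0.4522 0.1182 0.058 ] sideray [0.4494 0.1137 0.058 ] tri [0.4511 0.1189 0.0535] 0.0023
white n 263 [297.8 225.9] top z 0.059 side z 0.059 rayz [ 0.4487 -0.1116  0.058 ] sideray [ 0.4454 -0.1143  0.058 ] tri [ 0.4472 -0.1117  0.0545] 0.003
red n 270 [276.9 181.6] top z 0.059 side z 0.059 rayz [ 0.5513 -0.0626  0.058 ] sideray [ 0.5483 -0.0657  0.058 ] tri [ 0.5506 -0.0626  0.0543] 0.0023
yellow n 263 [227.  178.4] top z 0.059 side z 0.058 rayz [0.5576 0.0538 0.058 ] sideray [0.551  0.0433 0.058 ] tri [0.5567 0.0549 0.0469] 0.0046
green n 269 [247.4 220. ] top z 0.058 side z 0.059 rayz [0.4612 0.0049 0.058 ] sideray [0.4579 0.0009 0.058 ] tri [0.4599 0.0052 0.0535] 0.0028
tray blue top ((497.064208984375, -303.5193176269531), (148.45574951171875, 129.6482696533203), 89.12979888916016) floor/wall z [0.0002 0.003  0.0093]
tray blue side ((494.4027404785156, -307.0061340332031), (148.26527404785156, 128.2273406982422), 89.24833679199219) floor/wall z [0.0015 0.0032 0.0092]
tray orange top ((500.6040344238281, 314.99420166015625), (78.07352447509766, 150.23292541503906), 9.00822925567627) floor/wall z [0.0011 0.0038 0.0103]
tray orange side ((498.3338317871094, 311.4798583984375), (83.49305725097656, 162.57955932617188), 8.794183731079102) floor/wall z [0.0014 0.004  0.01  ]
brush ((669.010009765625, 21.66801643371582), (115.82241821289062, 29.44544219970703), 0.8574994206428528) [0.0109 0.0139 0.0169]
small ((749.2653198242188, -70.5866470336914), (21.951616287231445, 84.22002410888672), 31.617958068847656) [0.0085 0.0101 0.0129]
big ((293.6336364746094, 191.91668701171875), (160.48976135253906, 42.06657409667969), 50.863040924072266) [0.0147 0.0184 0.0225]
```

View pics/crop1.png

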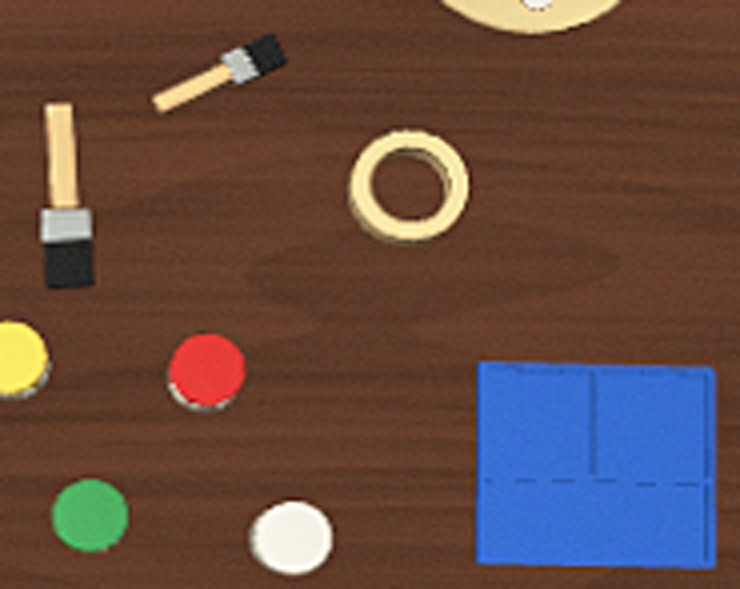

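The crop shows the chosen brush at (62,195): wooden handle on the far side, ferrule and bristles toward the robot, about 120 mm long and 30 mm wide, so it is the middle size. The tray's squares are on the far side and its long compartment on the near side. I'll turn the tool to yaw 90° while moving in.

```bash
python3 -m handwheel '[[[0,0,0.095],[0.5,0.7,0],0],[[0,0,0.095],[0.5,0.7,0],0],[[0,0,0.095],[0.5,0.7,0],0],[[0,0,0.095],[0.5,0.7,0],0]]'; python3 -m handwheel '[[[0,0,0.095],[0.5,0.7,0],0],[[0,0,0.095],[0.5,0.7,0],0],[[0,0,0.095],[0.5,0.7,0],0],[[0,0,0.095],[0.5,0.7,0],0],[[0,0,0],[0,0,0],0]]'
```

```text
time: 1.5
tool_pos: [0.302, -0.3705, 0.2306]
ee_rot: [3.141, -0.0, 0.977]
wrist_force: [1.0, -0.0, -0.5]
width: 0.0939
finger_force: 0.0
time: 2.0
tool_pos: [0.4035, -0.228, 0.2308]
ee_rot: [3.14, -0.001, 1.578]
wrist_force: [-0.4, -0.0, 1.0]
width: 0.0941
finger_force: 0.0
```

```bash
cat > w.py <<'E'
import sys; from h import *
o=robot.get_obs(); im,d=snap('wrist'); n=sys.argv[1]; save(n+'.png',im); np.savez(n+'.npz',im=im,d=d,tp=o['tool_pos'],er=o['ee_rot'])
P=cloud('wrist',d,o); c,T=ext('wrist',o); print('tcp',np.round(o['tool_pos'],4),'cam',np.round(T[:3,3],3))
for q in sys.argv[2:]:
    for b in robot.boxes_of(q,'wrist')[:2]:
        l,t,r,bo=b['bbox']; l,t,r,bo=[int(max(0,x)) for x in(l,t,r,bo)]; Q=P[t:bo,l:r].reshape(-1,3); Q=Q[~np.isnan(Q[:,0])]
        z=np.percentile(Q[:,2],90); S=Q[Q[:,2]>z-.008]; (x,y),(w,h),a=cv2.minAreaRect((S[:,:2]*1000).astype(np.float32))
        print(q,round(b['p'],2),[l,t,r,bo],'z90 %.4f'%z,'rect ctr %.1f %.1f size %.1f %.1f ang %.1f'%(x,y,w,h,a),'mean',np.round(S.mean(0),4))
E
python3 w.py w1 pot_white pot_green pot_red tray_blue
```

```text
tcp [ 0.4035 -0.228   0.2308] cam [ 0.402 -0.156  0.386]
pot_white 0.97 [275, 39, 323, 91] z90 0.0600 rect ctr 446.3 -112.7 size 43.1 42.5 ang 14.2 mean [ 0.446  -0.1126  0.0592]
pot_red 0.59 [366, 0, 431, 46] z90 0.0598 rect ctr 549.0 -67.4 size 33.0 43.5 ang 89.7 mean [ 0.5476 -0.0664  0.0588]
tray_blue 0.63 [273, 165, 384, 279] z90 0.2438 rect ctr 451.8 -224.0 size 21.7 10.1 ang 57.9 mean [ 0.4523 -0.2209  0.2551]
```

View pics/w1.png

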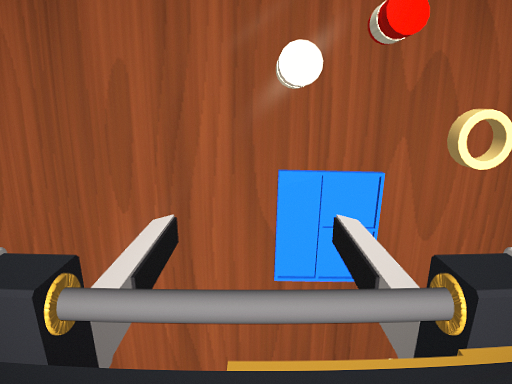

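The wrist view shows the white pot at (300,63), the red pot at (405,15), the tape at (482,138) and the blue tray at (330,225). Its position for the white pot lies between the top and side estimates. I'll grasp the white pot.

```bash
python3 -m handwheel '[[[0,0,-0.005],[0.28,0.77,0],0],[[0,0,0],[0.28,0.77,0],0],[[0,0,0],[0.29,0.77,-0.4],0],[[0,0,0],[0,0,-0.9],0],[[0,0,0],[0,0,-0.9],0]]'; python3 -m handwheel '[[[0,0,0],[0,0,-0.8],0],[[0,0,0],[0,0,-0.8],0],[[0,0,0],[0,0,0],0]]'; python3 -m handwheel '[[[0,0,0],[0,0,0],0.7],[[0,0,0],[0,0,0],0.7],[[0,0,0],[0,0,0],0.7],[[0,0,0],[0,0,0],0.7],[[0,0,0],[0,0,0],0.7]]'
```

```text
time: 2.75
tool_pos: [0.4448, -0.1169, 0.1205]
ee_rot: [3.138, 0.002, 1.56]
wrist_force: [0.6, -1.1, -0.8]
width: 0.094
finger_force: 0.0
time: 3.05
tool_pos: [0.4387, -0.1158, 0.0348]
ee_rot: [-3.129, -0.005, 1.558]
wrist_force: [-0.5, 0.3, -1.5]
width: 0.0939
finger_force: 0.0
time: 3.55
tool_pos: [0.4446, -0.1166, 0.0418]
ee_rot: [3.139, 0.001, 1.561]
wrist_force: [0.7, 0.1, 0.1]
width: 0.057
finger_force: 0.0
```

```bash
python3 -m handwheel '[[[0,0,0.006],[0.03,0.08,-0.05],0.4],[[0,0,0],[0,0,0],0.4],[[0,0,0],[0,0,0],0.7],[[0,0,0],[0,0,0],0.7],[[0,0,0],[0,0,0],0.7]]'; python3 -m handwheel '[[[0,0,0],[0,0,0],0.7],[[0,0,0],[0,0,0],0.7],[[0,0,0],[0,0,0.2],0.7],[[0,0,0],[0,0,0.6],0.7],[[0,0,0],[0,0,0.8],0.7]]'
```

```text
time: 4.05
tool_pos: [0.4454, -0.1123, 0.0379]
ee_rot: [3.141, -0.0, 1.57]
wrist_force: [0.2, 1.1, -0.9]
width: 0.0434
finger_force: 30.0
time: 4.55
tool_pos: [0.4435, -0.1117, 0.1172]
ee_rot: [-3.136, -0.002, 1.57]
wrist_force: [0.3, -0.7, -1.4]
width: 0.0436
finger_force: 30.0
```

```bash
python3 - <<'E'
from m import *
w=np.load('w1.npz'); o=dict(tool_pos=w['tp'],ee_rot=w['er'])
m=mask(w['im'],[273,165,384,279],'blue'); P=at_z('wrist',cen(m).reshape(-1,2),.009,o)[:,:2].astype(np.float32)
print(cv2.minAreaRect(P*1000), np.nanpercentile(cloud('wrist',w['d'],o)[m][:,2],[10,50,95]))
E
```

```text
((495.1512145996094, -304.0147705078125), (150.1436767578125, 130.8271942138672), 89.19810485839844) [0.00300853 0.00413529 0.01030417]
```

```bash
python3 -m handwheel '[[[0,0,0],[0.2,-0.8,0],0.7],[[0,0,0],[0.3,-0.9,0],0.7],[[0,0,0],[0.4,-0.95,0],0.7],[[0,0,0],[0.4,-0.95,0],0.7],[[0,0,0],[0.23,-0.95,0],0.7]]'; python3 -m handwheel '[[[0,0,0],[0,0,-0.4],0.7],[[0,0,0],[0,0,-0.5],0.7],[[0,0,0],[0,0,-0.4],0.7],[[0,0,0],[0,0,0],0.7],[[0,0,0],[0,0,0],0.7]]'
```

```text
time: 5.05
tool_pos: [0.5216, -0.3387, 0.1185]
ee_rot: [3.141, 0.0, 1.571]
wrist_force: [1.6, 0.1, -1.2]
width: 0.0438
finger_force: 30.0
time: 5.55
tool_pos: [0.5206, -0.337, 0.0533]
ee_rot: [-3.141, -0.0, 1.57]
wrist_force: [-0.7, 0.6, -1.1]
width: 0.0437
finger_force: 30.0
```

```bash
python3 -m handwheel '[[[0,0,0],[0.02,-0.07,-0.12],0.7],[[0,0,0],[0,0,-0.1],0.7],[[0,0,0],[0,0,0],0.7],[[0,0,0],[0,0,0],0.7]]'; python3 -m handwheel '[[[0,0,0],[0,0,0],0.25],[[0,0,0],[0,0,0],0.25],[[0,0,0],[0,0,0],0.25],[[0,0,0],[0,0,0],0.25]]';  python3 -m handwheel '[[[0,0,0],[0,0,0.4],0.1],[[0,0,0],[0,0,0.8],0],[[0,0,0],[0,0,0.9],0],[[0,0,0],[0,0,0.5],0]]'
```

```text
time: 5.95
tool_pos: [0.5217, -0.3405, 0.0423]
ee_rot: [3.141, 0.0, 1.57]
wrist_force: [-0.1, 0.3, -1.3]
width: 0.0437
finger_force: 30.0
time: 6.35
tool_pos: [0.5218, -0.3406, 0.0424]
ee_rot: [3.141, 0.0, 1.57]
wrist_force: [-0.7, 0.2, 0.7]
width: 0.0696
finger_force: 0.0
time: 6.75
tool_pos: [0.5227, -0.3413, 0.1767]
ee_rot: [3.137, 0.004, 1.57]
wrist_force: [-0.7, -0.5, -0.2]
width: 0.0939
finger_force: 0.0
```

```bash
python3 -m handwheel '[[[0,0,0],[-0.13,0.7,0.3],0],[[0,0,0],[-0.13,0.95,0.3],0],[[0,0,0],[-0.13,0.95,0.3],0],[[0,0,0],[-0.13,0.95,0],0],[[0,0,0],[-0.13,0.95,0],0]]'; python3 -m handwheel '[[[0,0,0],[-0.13,0.95,0],0],[[0,0,0],[-0.13,0.95,0],0],[[0,0,0],[-0.13,0.8,0],0],[[0,0,0],[0,0,0],0],[[0,0,0],[0,0,0],0]]'; python3 w.py w2 pot_blue pot_green pot_yellow tray_orange brush
```

```text
time: 7.25
tool_pos: [0.489, -0.1144, 0.218]
ee_rot: [3.139, 0.001, 1.57]
wrist_force: [0.6, 0.7, 0.0]
width: 0.094
finger_force: 0.0
time: 7.75
tool_pos: [0.4696, 0.0196, 0.2172]
ee_rot: [3.141, 0.001, 1.572]
wrist_force: [0.1, -1.2, 0.1]
width: 0.0937
finger_force: 0.0
tcp [0.4696 0.0196 0.2172] cam [0.469 0.092 0.373]
pot_blue 0.61 [212, 57, 260, 100] z90 0.0601 rect ctr 450.3 118.7 size 42.7 38.5 ang 0.3 mean [0.4506 0.1186 0.0593]
pot_green 0.77 [221, 164, 269, 213] z90 0.0597 rect ctr 458.6 6.6 size 41.8 43.3 ang 89.4 mean [0.4588 0.0072 0.0589]
pot_yellow 0.69 [311, 124, 365, 171] z90 0.0597 rect ctr 555.3 54.6 size 42.4 42.3 ang 11.9 mean [0.5547 0.055  0.0589]
pot_yellow 0.63 [371, 155, 475, 181] z90 0.0170 rect ctr 667.0 25.0 size 119.6 28.9 ang 2.3 mean [0.6589 0.0254 0.0145]
tray_orange 0.7 [221, 165, 268, 212] z90 0.0597 rect ctr 458.6 7.1 size 40.8 43.3 ang 89.3 mean [0.4588 0.0074 0.0589]
tray_orange 0.46 [303, 220, 345, 273] z90 0.2065 rect ctr 516.2 21.5 size 18.0 3.5 ang 79.4 mean [0.5162 0.0215 0.2092]
brush 0.93 [459, 213, 485, 251] z90 0.0126 rect ctr 744.9 -57.9 size 21.0 60.9 ang 23.3 mean [ 0.7418 -0.0583  0.011 ]
brush 0.9 [37, 0, 123, 80] z90 0.0232 rect ctr 278.0 170.9 size 110.6 28.4 ang 46.5 mean [0.277  0.1674 0.0221]
```

View pics/w2.png

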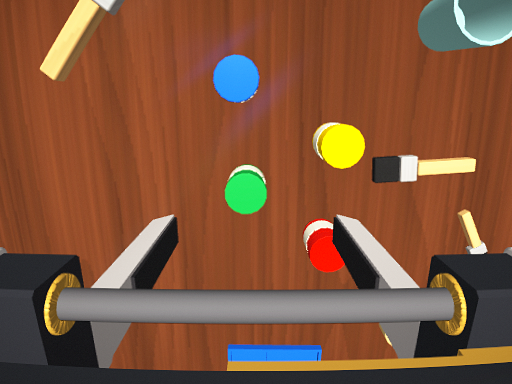

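Blue is at (235,78), green (246,190), yellow (340,145), red (325,245), and the middle-sized brush at (424,167). I'll go to the blue pot.

```bash
python3 -m handwheel '[[[0,0,0],[-0.13,0.66,0],0],[[0,0,0],[-0.13,0.66,0],0],[[0,0,0],[-0.12,0.66,-0.3],0],[[0,0,0],[0,0,-0.7],0],[[0,0,0],[0,0,-0.7],0]]'; python3 -m handwheel '[[[0,0,0],[0,0,-0.7],0],[[0,0,0],[0,0,-0.7],0],[[0,0,0],[0,0,-0.4],0],[[0,0,0],[0,0,0],0],[[0,0,0],[0,0,0],0]]'
```

```text
time: 8.55
tool_pos: [0.4515, 0.1184, 0.1318]
ee_rot: [3.139, -0.0, 1.571]
wrist_force: [0.5, 1.2, 0.4]
width: 0.0938
finger_force: 0.0
time: 9.05
tool_pos: [0.4512, 0.1176, 0.0422]
ee_rot: [3.142, 0.0, 1.569]
wrist_force: [0.4, -0.2, -0.3]
width: 0.0937
finger_force: 0.0
```

```bash
python3 -m handwheel '[[[0,0,0],[0,0,-0.08],0.4],[[0,0,0],[0,0,0],0.7],[[0,0,0],[0,0,0],0.7],[[0,0,0],[0,0,0],0.7],[[0,0,0],[0,0,0],0.7]]'; python3 -m handwheel '[[[0,0,0],[0,0,0],0.7],[[0,0,0],[0,0,0],0.7],[[0,0,0],[0,0,0.4],0.7],[[0,0,0],[0,0,0.7],0.7],[[0,0,0],[0,0,0.7],0.7]]'
```

```text
time: 9.55
tool_pos: [0.451, 0.1181, 0.0383]
ee_rot: [3.141, -0.0, 1.57]
wrist_force: [0.2, -0.5, 0.4]
width: 0.0575
finger_force: 0.0
time: 10.05
tool_pos: [0.4497, 0.1179, 0.1278]
ee_rot: [-3.139, 0.0, 1.57]
wrist_force: [-0.7, 0.3, -1.0]
width: 0.0438
finger_force: 30.0
```

```bash
python3 -m handwheel '[[[0,0,0],[0.16,-0.7,0.1],0.7],[[0,0,0],[0.16,-0.88,0],0.7],[[0,0,0],[0.16,-0.88,0],0.7],[[0,0,0],[0.16,-0.88,0],0.7],[[0,0,0],[0.16,-0.88,0],0.7]]'; python3 -m handwheel '[[[0,0,0],[0.16,-0.88,0],0.7],[[0,0,0],[0.16,-0.88,0],0.7],[[0,0,0],[0.16,-0.88,0],0.7],[[0,0,0],[0.15,-0.86,0],0.7],[[0,0,0],[0,0,-0.2],0.7]]'; python3 -m handwheel '[[[0,0,0],[0,0,-0.5],0.7],[[0,0,0],[0,0,-0.5],0.7],[[0,0,0],[0,0,0],0.7],[[0,0,0],[0,0,0],0.7]]'
```

```text
time: 10.55
tool_pos: [0.4906, -0.0946, 0.1327]
ee_rot: [3.142, -0.0, 1.57]
wrist_force: [0.6, 0.4, -0.8]
width: 0.0439
finger_force: 30.0
time: 11.05
tool_pos: [0.5229, -0.2736, 0.1235]
ee_rot: [3.139, 0.004, 1.565]
wrist_force: [0.0, -0.3, -0.2]
width: 0.0439
finger_force: 30.0
time: 11.45
tool_pos: [0.5218, -0.2671, 0.0723]
ee_rot: [-3.14, -0.001, 1.571]
wrist_force: [-0.0, 0.5, -0.7]
width: 0.0435
finger_force: 30.0
```

```bash
python3 -m handwheel '[[[0,0,0],[0.01,-0.04,-0.3],0.7],[[0,0,0],[0,0,-0.24],0.7],[[0,0,0],[0,0,-0.05],0.7],[[0,0,0],[0,0,0],0.7],[[0,0,0],[0,0,0],0.7]]'; python3 -m handwheel '[[[0,0,0],[0,0,0],0.25],[[0,0,0],[0,0,0],0.25],[[0,0,0],[0,0,0],0.25],[[0,0,0],[0,0,0],0.25]]';  python3 -m handwheel '[[[0,0,0],[0,0,0.4],0.1],[[0,0,0],[0,0,0.8],0],[[0,0,0],[0,0,0.9],0],[[0,0,0],[0,0,0.9],0],[[0,0,0],[0,0,0],0]]'
```

```text
time: 11.95
tool_pos: [0.5229, -0.27, 0.0436]
ee_rot: [3.141, 0.0, 1.57]
wrist_force: [0.7, -0.2, -1.4]
width: 0.0436
finger_force: 30.0
time: 12.35
tool_pos: [0.5229, -0.2701, 0.0438]
ee_rot: [3.141, 0.0, 1.57]
wrist_force: [0.3, -0.6, 0.4]
width: 0.0694
finger_force: 0.0
time: 12.85
tool_pos: [0.5259, -0.2719, 0.2026]
ee_rot: [3.128, 0.009, 1.57]
wrist_force: [0.2, 0.0, 0.0]
width: 0.0936
finger_force: 0.0
```

```bash
python3 -m handwheel '[[[0,0,0],[0.17,0.73,0],0],[[0,0,0],[0.18,0.73,0],0],[[0,0,0],[0.18,0.73,0],0],[[0,0,0],[0,0,0],0],[[0,0,0],[0,0,0],0]]'; python3 w.py w3 pot_red pot_white pot_blue
```

```text
time: 13.35
tool_pos: [0.5491, -0.1598, 0.1929]
ee_rot: [-3.141, 0.0, 1.572]
wrist_force: [-0.1, -0.9, -0.1]
width: 0.0939
finger_force: 0.0
tcp [ 0.5491 -0.1598  0.1929] cam [ 0.549 -0.088  0.348]
pot_red 0.57 [229, 52, 281, 106] z90 0.0601 rect ctr 549.4 -62.5 size 41.0 42.9 ang 0.2 mean [ 0.5493 -0.0621  0.0593]
pot_white 0.89 [210, 319, 251, 363] z90 0.2837 rect ctr 542.7 -138.3 size 9.8 6.7 ang 1.6 mean [ 0.5434 -0.1373  0.2856]
pot_blue 0.72 [213, 250, 251, 285] z90 0.0622 rect ctr 524.0 -254.9 size 14.7 37.5 ang 86.2 mean [ 0.5232 -0.2547  0.0608]
```

```bash
python3 -m handwheel '[[[0,0,0],[0,0.65,0],0],[[0,0,0],[0,0.65,0],0],[[0,0,0],[0,0.65,-0.2],0],[[0,0,0],[0,0,-0.7],0],[[0,0,0],[0,0,-0.7],0]]'; python3 -m handwheel '[[[0,0,0],[0,0,-0.7],0],[[0,0,0],[0,0,-0.6],0],[[0,0,0],[0,0,-0.2],0.3],[[0,0,0],[0,0,0],0.4],[[0,0,0],[0,0,0],0.4]]'
```

```text
time: 14.05
tool_pos: [0.5501, -0.0632, 0.1138]
ee_rot: [3.138, 0.001, 1.57]
wrist_force: [-0.2, -0.7, -0.4]
width: 0.094
finger_force: 0.0
time: 14.55
tool_pos: [0.5503, -0.0637, 0.0399]
ee_rot: [3.139, 0.001, 1.569]
wrist_force: [0.2, -1.1, 1.4]
width: 0.0733
finger_force: 0.0
```

```bash
python3 -m handwheel '[[[0,0,0],[0,0,0],0.7],[[0,0,0],[0,0,0],0.7],[[0,0,0],[0,0,0],0.7],[[0,0,0],[0,0,0],0.7],[[0,0,0],[0,0,0.4],0.7]]'; python3 -m handwheel '[[[0,0,0],[0,0,0.7],0.7],[[0,0,0],[0,0,0.7],0.7],[[0,0,0],[0,0.4,0.2],0.7],[[0,0,0],[-0.15,0.9,0],0.7],[[0,0,0],[-0.15,0.9,0],0.7]]'; python3 -m handwheel '[[[0,0,0],[-0.15,0.9,0],0.7],[[0,0,0],[-0.15,0.9,0],0.7],[[0,0,0],[-0.15,0.7,0],0.7],[[0,0,0],[0,0,0],0.7],[[0,0,0],[0,0,0],0.7]]'; python3 w.py w4 tray_orange pot_yellow; python3 - <<'E'
from m import *
w=np.load('w4.npz'); o=dict(tool_pos=w['tp'],ee_rot=w['er'])
m=mask(w['im'],[0,0,511,383],'orange'); P=at_z('wrist',cen(m).reshape(-1,2),.009,o)[:,:2].astype(np.float32)
print(cv2.minAreaRect(P*1000), np.nanpercentile(cloud('wrist',w['d'],o)[m][:,2],[10,50,95]))
E
```

```text
time: 15.05
tool_pos: [0.5469, -0.0624, 0.0557]
ee_rot: [-3.135, -0.001, 1.57]
wrist_force: [0.3, 0.2, -2.0]
width: 0.0437
finger_force: 30.0
time: 15.55
tool_pos: [0.5343, 0.0477, 0.1391]
ee_rot: [3.14, -0.0, 1.568]
wrist_force: [0.4, 0.7, -0.8]
width: 0.0435
finger_force: 30.0
time: 16.05
tool_pos: [0.5113, 0.1726, 0.1381]
ee_rot: [-3.141, 0.001, 1.572]
wrist_force: [1.1, -0.4, -1.6]
width: 0.0434
finger_force: 30.0
tcp [0.5113 0.1726 0.1381] cam [0.511 0.245 0.294]
tray_orange 0.91 [189, 0, 299, 119] z90 0.0100 rect ctr 500.0 284.3 size 97.5 97.9 ang 0.1 mean [0.5014 0.2876 0.0054]
pot_yellow 0.82 [281, 277, 325, 354] z90 0.2294 rect ctr 522.4 198.3 size 11.3 8.1 ang 1.2 mean [0.522  0.1994 0.2282]
((351.9097900390625, 193.5764923095703), (209.83877563476562, 46.78575897216797), 89.52953338623047) [0.00059015 0.0014578  0.00263494]
```

View pics/w4.png

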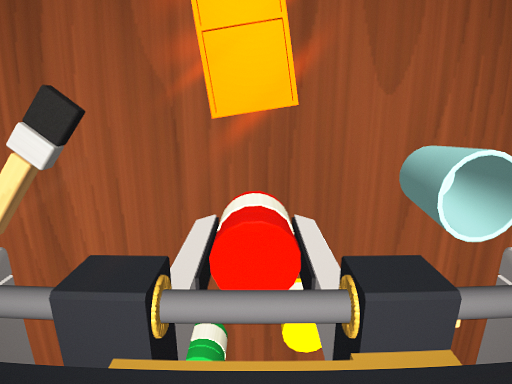

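The red pot is held at (255,250). The near corners of the orange tray show at (213,118) and (298,104), and its divider runs from (203,31) to (283,17).

```bash
python3 - <<'E'
from h import *
w=np.load('w4.npz'); o=dict(tool_pos=w['tp'],ee_rot=w['er'])
P=at_z('wrist',[(213,118),(298,104),(203,31),(283,17)],.009,o)[:,:2]; print(P*1000)
m=(P[0]+P[1])/2; x=(P[1]-P[0]); a=np.arctan2(x[1],x[0]); print(np.linalg.norm(x),np.degrees(a)); y=np.array([-np.sin(a),np.cos(a)]); print('sq near',m+y*.038,'sq far',m+y*.110)
E
```

```text
[[473.43141993 235.53979799]
 [547.72525075 247.66000333]
 [466.81835561 307.25482183]
 [533.34301986 318.15462518]]
0.07527597675200258 9.265540762480082
sq near [0.50445995 0.2791041 ] sq far [0.49286721 0.3501647 ]
```

```bash
python3 -m handwheel '[[[0,0,0],[-0.09,0.75,0],0.7],[[0,0,0],[-0.1,0.95,0],0.7],[[0,0,0],[-0.1,0.95,0],0.7],[[0,0,0],[-0.08,0.9,-0.1],0.7],[[0,0,0],[0,0,-0.5],0.7]]'; python3 -m handwheel '[[[0,0,0],[0,0,-0.5],0.7],[[0,0,0],[0,0,-0.4],0.7],[[0,0,0],[0,0,0],0.7],[[0,0,0],[0,0,0],0.7]]'
```

```text
time: 16.7
tool_pos: [0.4949, 0.3546, 0.1115]
ee_rot: [3.135, -0.007, 1.574]
wrist_force: [-1.6, -0.8, -0.8]
width: 0.0433
finger_force: 30.0
time: 17.1
tool_pos: [0.4938, 0.3485, 0.0634]
ee_rot: [-3.141, 0.0, 1.568]
wrist_force: [-0.3, 0.7, -1.1]
width: 0.0438
finger_force: 30.0
```

```bash
python3 -m handwheel '[[[0,0,0],[-0.02,0.03,-0.25],0.7],[[0,0,0],[0,0,-0.13],0.7],[[0,0,0],[0,0,0],0.7],[[0,0,0],[0,0,0],0.7]]'; python3 -m handwheel '[[[0,0,0],[0,0,0],0.25],[[0,0,0],[0,0,0],0.25],[[0,0,0],[0,0,0],0.25],[[0,0,0],[0,0,0],0.25]]';  python3 -m handwheel '[[[0,0,0],[0,0,0.4],0.1],[[0,0,0],[0,0,0.8],0],[[0,0,0],[0,0,0.9],0],[[0,0,0],[0,0,0.9],0],[[0,0,0],[0,0,0],0]]'
```

```text
time: 17.5
tool_pos: [0.4922, 0.351, 0.0444]
ee_rot: [3.142, 0.0, 1.57]
wrist_force: [0.2, -0.1, -0.4]
width: 0.0436
finger_force: 30.0
time: 17.9
tool_pos: [0.4924, 0.3512, 0.0448]
ee_rot: [3.141, -0.0, 1.57]
wrist_force: [-0.6, -0.6, 0.4]
width: 0.0693
finger_force: 0.0
time: 18.4
tool_pos: [0.4954, 0.353, 0.2038]
ee_rot: [3.127, -0.008, 1.57]
wrist_force: [-0.0, 0.7, 0.7]
width: 0.0939
finger_force: 0.0
```

```bash
python3 -m handwheel '[[[0,0,0],[0.18,-0.85,0],0],[[0,0,0],[0.18,-0.85,0],0],[[0,0,0],[0.18,-0.85,0],0],[[0,0,0],[0.18,-0.85,0],0],[[0,0,0],[0.18,-0.85,0],0]]'; python3 -m handwheel '[[[0,0,0],[0.18,-0.85,0],0],[[0,0,0],[0.17,-0.84,-0.3],0],[[0,0,0],[0,0,-0.7],0],[[0,0,0],[0,0,-0.2],0],[[0,0,0],[0,0,0],0]]'
```

```text
time: 18.9
tool_pos: [0.5371, 0.1369, 0.1938]
ee_rot: [-3.141, 0.0, 1.571]
wrist_force: [0.8, 0.2, -0.1]
width: 0.0941
finger_force: 0.0
time: 19.4
tool_pos: [0.5529, 0.0543, 0.1316]
ee_rot: [-3.136, -0.0, 1.57]
wrist_force: [-0.3, -0.6, 0.1]
width: 0.094
finger_force: 0.0
```

```bash
python3 -m handwheel '[[[0,0,0],[0,0,-0.7],0],[[0,0,0],[0,0,-0.7],0],[[0,0,0],[0,0,-0.4],0.3],[[0,0,0],[0,0,0],0.4],[[0,0,0],[0,0,0],0.4]]'; python3 -m handwheel '[[[0,0,0],[0,0,0],0.7],[[0,0,0],[0,0,0],0.7],[[0,0,0],[0,0,0],0.7],[[0,0,0],[0,0,0],0.7],[[0,0,0],[0,0,0],0.7]]'; python3 -m handwheel '[[[0,0,0],[0,0,0.4],0.7],[[0,0,0],[0,0,0.7],0.7],[[0,0,0],[0,0,0.7],0.7],[[0,0,0],[0,0,0],0.7],[[0,0,0],[0,0,0],0.7]]'
```

```text
time: 19.9
tool_pos: [0.5556, 0.055, 0.0459]
ee_rot: [3.139, -0.0, 1.572]
wrist_force: [-0.5, 1.0, 0.1]
width: 0.0733
finger_force: 0.0
time: 20.4
tool_pos: [0.5556, 0.0541, 0.0455]
ee_rot: [3.139, -0.0, 1.57]
wrist_force: [1.2, 1.0, 2.3]
width: 0.0434
finger_force: 30.0
time: 20.9
tool_pos: [0.5548, 0.054, 0.1346]
ee_rot: [3.141, 0.0, 1.57]
wrist_force: [-0.4, 0.3, -1.5]
width: 0.0433
finger_force: 30.0
```

```bash
python3 -m handwheel '[[[0,0,0],[-0.2,0.8,0],0.7],[[0,0,0],[-0.2,0.93,0],0.7],[[0,0,0],[-0.2,0.93,0],0.7],[[0,0,0],[-0.2,0.93,0],0.7],[[0,0,0],[-0.2,0.91,0],0.7]]'; python3 -m handwheel '[[[0,0,0],[0,0,-0.4],0.7],[[0,0,0],[0,0,-0.5],0.7],[[0,0,0],[0,0,-0.4],0.7],[[0,0,0],[0,0,0],0.7],[[0,0,0],[0,0,0],0.7]]'
```

```text
time: 21.4
tool_pos: [0.5026, 0.2801, 0.1312]
ee_rot: [-3.137, 0.002, 1.57]
wrist_force: [1.2, -0.6, -1.2]
width: 0.0439
finger_force: 30.0
time: 21.9
tool_pos: [0.5035, 0.2785, 0.0674]
ee_rot: [-3.138, 0.002, 1.57]
wrist_force: [0.4, 1.0, -0.5]
width: 0.0439
finger_force: 30.0
```

```bash
python3 -m handwheel '[[[0,0,0],[0.02,0,-0.2],0.7],[[0,0,0],[0,0,-0.14],0.7],[[0,0,0],[0,0,0],0.7],[[0,0,0],[0,0,0],0.7]]'; python3 -m handwheel '[[[0,0,0],[0,0,0],0.25],[[0,0,0],[0,0,0],0.25],[[0,0,0],[0,0,0],0.25],[[0,0,0],[0,0,0],0.25]]';  python3 -m handwheel '[[[0,0,0],[0,0,0.4],0.1],[[0,0,0],[0,0,0.8],0],[[0,0,0],[0,0,0.9],0],[[0,0,0],[0,0,0.9],0],[[0,0,0],[0,0,0],0]]'
```

```text
time: 22.3
tool_pos: [0.5058, 0.279, 0.0524]
ee_rot: [3.141, -0.0, 1.57]
wrist_force: [0.4, 0.2, 0.0]
width: 0.0435
finger_force: 30.0
time: 22.7
tool_pos: [0.5059, 0.2791, 0.0528]
ee_rot: [3.141, -0.0, 1.57]
wrist_force: [-0.2, 1.0, 0.2]
width: 0.07
finger_force: 0.0
time: 23.2
tool_pos: [0.5091, 0.2806, 0.2115]
ee_rot: [3.127, -0.006, 1.57]
wrist_force: [0.7, 0.4, 0.6]
width: 0.094
finger_force: 0.0
```

```bash
python3 -m handwheel '[[[0,0,-0.091],[0.1,-0.47,0],0],[[0,0,-0.091],[0.1,-0.47,0],0],[[0,0,-0.091],[0.1,-0.47,0],0],[[0,0,-0.091],[0.1,-0.47,0],0],[[0,0,-0.091],[0.1,-0.47,0],0]]'; python3 -m handwheel '[[[0,0,-0.091],[0.1,-0.47,0],0],[[0,0,-0.091],[0.1,-0.47,0],0],[[0,0,-0.091],[0.1,-0.47,0],0],[[0,0,-0.091],[0.1,-0.47,0],0],[[0,0,-0.091],[0.1,-0.47,0],0]]';  python3 -m handwheel '[[[0,0,-0.091],[0.1,-0.47,0],0],[[0,0,0],[0,0,0],0],[[0,0,0],[0,0,0],0]]'; python3 w.py w5 brush
```

```text
time: 23.7
tool_pos: [0.5306, 0.1606, 0.2016]
ee_rot: [-3.141, 0.001, 0.85]
wrist_force: [-0.1, 0.1, -0.3]
width: 0.0944
finger_force: 0.0
time: 24.2
tool_pos: [0.5556, 0.0431, 0.2017]
ee_rot: [-3.142, 0.001, 0.135]
wrist_force: [0.2, -0.1, 0.2]
width: 0.0939
finger_force: 0.0
time: 24.5
tool_pos: [0.5605, 0.0205, 0.2017]
ee_rot: [-3.141, 0.001, -0.001]
wrist_force: [0.2, 0.5, -0.3]
width: 0.0941
finger_force: 0.0
tcp [0.5605 0.0205 0.2017] cam [0.632 0.021 0.357]
brush 0.72 [239, 4, 271, 128] z90 0.0173 rect ctr 668.5 25.3 size 119.5 30.1 ang 3.9 mean [0.661  0.0246 0.015 ]
brush 0.68 [111, 341, 154, 369] z90 0.0235 rect ctr 441.1 132.6 size 41.8 329.4 ang 66.6 mean [0.3649 0.1682 0.078 ]
```

View pics/w5.png

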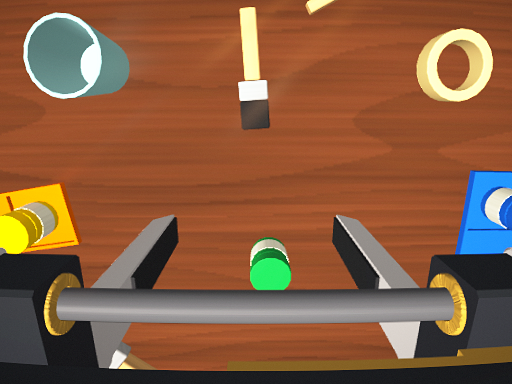

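The brush runs from the handle end at (249,9) to the bristle tip at (256,129), with the ferrule starting at (253,81). The cup is at (70,55), the tape at (455,65), and both pots in view stand in their trays.

```bash
python3 - <<'E'
from h import *
w=np.load('w5.npz'); o=dict(tool_pos=w['tp'],ee_rot=w['er'])
P=at_z('wrist',[(249,9),(253,81),(256,129)],[.016,.014,.011],o); print(np.round(P*1000,1))
Q=cloud('wrist',w['d'],o)[0:135,230:280].reshape(-1,3); Q=Q[Q[:,2]>.008]
for x in np.arange(.60,.74,.01):
    s=Q[abs(Q[:,0]-x)<.005]; 
    if len(s)>5: print('%.3f y %.4f w %.4f z %.4f'%(x,(s[:,1].min()+s[:,1].max())/2,np.ptp(s[:,1]),np.median(s[:,2])))
E
```

```text
[[725.8  27.2  16. ]
 [657.   23.5  14. ]
 [607.6  20.4  11. ]]
0.610 y 0.0215 w 0.0301 z 0.0120
0.620 y 0.0225 w 0.0299 z 0.0121
0.630 y 0.0225 w 0.0298 z 0.0122
0.640 y 0.0234 w 0.0295 z 0.0149
0.650 y 0.0240 w 0.0302 z 0.0151
0.660 y 0.0245 w 0.0289 z 0.0161
0.670 y 0.0255 w 0.0164 z 0.0171
0.680 y 0.0264 w 0.0162 z 0.0172
0.690 y 0.0264 w 0.0141 z 0.0171
0.700 y 0.0269 w 0.0151 z 0.0172
0.710 y 0.0278 w 0.0150 z 0.0170
0.720 y 0.0288 w 0.0149 z 0.0171
0.730 y 0.0288 w 0.0149 z 0.0166
```

```bash
python3 -m handwheel '[[[0,0,0.039],[0.72,0.03,0],0],[[0,0,0],[0.72,0.03,0],0],[[0,0,0],[0.73,0.03,-0.3],0],[[0,0,0],[0,0,-0.7],0.2],[[0,0,0],[0,0,-0.7],0.4]]'; python3 -m handwheel '[[[0,0,0],[0,0,-0.7],0.4],[[0,0,0],[0,0,-0.6],0.4],[[0,0,0],[0,0,0],0.4],[[0,0,0],[0,0,0],0.4],[[0,0,0],[0,0,0],0.4]]'
```

```text
time: 25.1
tool_pos: [0.6705, 0.0266, 0.1164]
ee_rot: [-3.141, -0.002, 0.062]
wrist_force: [0.1, 0.5, 0.2]
width: 0.0813
finger_force: 0.0
time: 25.6
tool_pos: [0.6708, 0.0256, 0.0553]
ee_rot: [3.141, -0.005, 0.06]
wrist_force: [0.2, -0.1, 0.0]
width: 0.0566
finger_force: 0.0
```

```bash
python3 -m handwheel '[[[0,0,0],[-0.02,0,-0.3],0.4],[[0,0,0],[0,0,-0.2],0.4],[[0,0,0],[0,0,0],0.4],[[0,0,0],[0,0,0],0.4]]'; python3 -m handwheel '[[[0,0,0],[0,0,0],0.95],[[0,0,0],[0,0,0],0.95],[[0,0,0],[0,0,0],0.95],[[0,0,0],[0,0,0],0.95],[[0,0,0],[0,0,0],0.95]]'
```

```text
time: 26.0
tool_pos: [0.6678, 0.025, 0.0269]
ee_rot: [3.142, 0.001, 0.059]
wrist_force: [0.1, -0.5, 0.2]
width: 0.0563
finger_force: 0.0
time: 26.5
tool_pos: [0.6683, 0.025, 0.0275]
ee_rot: [3.141, -0.0, 0.059]
wrist_force: [0.1, -0.0, 0.3]
width: 0.0202
finger_force: 0.4
```

```bash
python3 -m handwheel '[[[0,0,0],[0,0,0],0.7],[[0,0,0],[0,0,0],0.7],[[0,0,0],[0,0,0.06],0.7],[[0,0,0],[0,0,0],0.7]]'; python3 -m handwheel '[[[0,0,0],[0,0,0],0.95],[[0,0,0],[0,0,0],0.95],[[0,0,0],[0,0,0],0.95],[[0,0,0],[0,0,0],0.95],[[0,0,0],[0,0,0],0.95]]'; python3 -m handwheel '[[[0,0,0],[0,0,0.2],0.95],[[0,0,0],[0,0,0.5],0.95],[[0,0,0],[0,0,0.7],0.95],[[0,0,0],[0,0,0.6],0.95],[[0,0,0],[0,0,0],0.95]]'
```

```text
time: 26.9
tool_pos: [0.6686, 0.025, 0.031]
ee_rot: [3.141, -0.001, 0.059]
wrist_force: [-0.1, 0.3, 0.2]
width: 0.028
finger_force: 0.0
time: 27.4
tool_pos: [0.6683, 0.0252, 0.0305]
ee_rot: [-3.141, -0.0, 0.059]
wrist_force: [-0.0, 0.1, -0.0]
width: 0.0161
finger_force: 30.0
time: 27.9
tool_pos: [0.6714, 0.0248, 0.1377]
ee_rot: [3.14, -0.012, 0.059]
wrist_force: [0.3, 0.1, -0.1]
width: 0.0154
finger_force: 30.0
```

```bash
python3 -m handwheel '[[[0,0,0.087],[-0.38,-0.6,0],0.95],[[0,0,0.087],[-0.38,-0.6,0],0.95],[[0,0,0.087],[-0.38,-0.6,0],0.95],[[0,0,0.087],[-0.38,-0.6,0],0.95],[[0,0,0.087],[-0.38,-0.6,0],0.95]]'; python3 -m handwheel '[[[0,0,0.087],[-0.38,-0.6,0],0.95],[[0,0,0.087],[-0.38,-0.6,0],0.95],[[0,0,0.087],[-0.38,-0.6,0],0.95],[[0,0,0.087],[-0.38,-0.6,0],0.95],[[0,0,0.087],[-0.38,-0.6,0],0.95]]';  python3 -m handwheel '[[[0,0,0.083],[-0.38,-0.58,0],0.95],[[0,0,0],[0,0,0],0.95],[[0,0,0],[0,0,0],0.95]]'; python3 - <<'E'
from h import *
im,d=snap('side'); save('side1.png',cv2.resize(im[170:384,150:400],None,fx=3,fy=2.8,interpolation=cv2.INTER_CUBIC))
E
```

```text
time: 28.4
tool_pos: [0.5716, -0.1259, 0.129]
ee_rot: [-3.14, 0.001, 0.748]
wrist_force: [1.1, -1.0, -0.1]
width: 0.0156
finger_force: 30.0
time: 28.9
tool_pos: [0.4766, -0.2757, 0.1292]
ee_rot: [-3.14, -0.001, 1.431]
wrist_force: [0.3, 0.6, -1.3]
width: 0.0155
finger_force: 30.0
time: 29.2
tool_pos: [0.4585, -0.304, 0.1294]
ee_rot: [-3.141, -0.002, 1.553]
wrist_force: [-0.0, -0.3, -0.7]
width: 0.0158
finger_force: 30.0
```

View pics/side1.png

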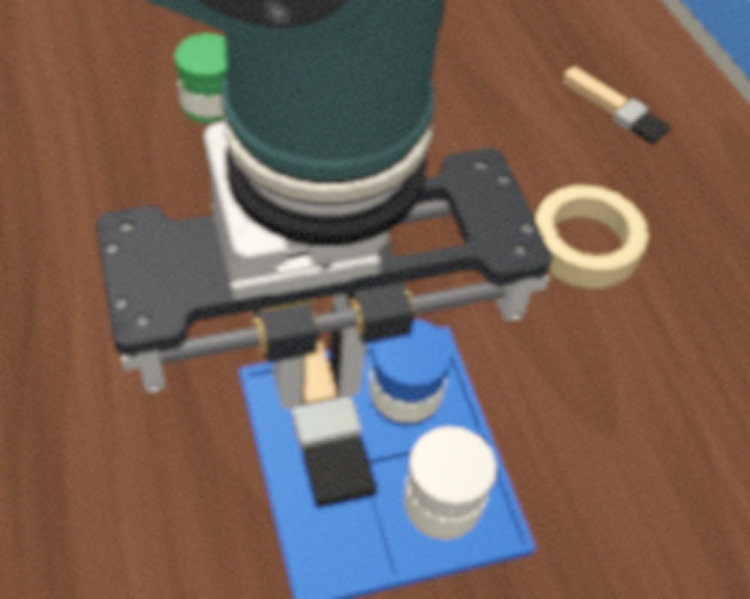

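The brush is held level at (335,430) above the long compartment. Blue (408,370) and white (450,480) stand in their squares.

```bash
python3 -m handwheel '[[[0,0,0],[0,0,-0.4],0.95],[[0,0,0],[0,0,-0.6],0.95],[[0,0,0],[0,0,-0.5],0.95],[[0,0,0],[0,0,-0.15],0.95],[[0,0,0],[0,0,0],0.95]]'; python3 -m handwheel '[[[0,0,0],[0,0,0],0.95],[[0,0,0],[0,0,0],0.95]]'
```

```text
time: 29.75
tool_pos: [0.4589, -0.3023, 0.0463]
ee_rot: [-3.139, -0.002, 1.557]
wrist_force: [0.5, 0.5, 0.0]
width: 0.0161
finger_force: 30.0
time: 29.95
tool_pos: [0.4604, -0.3045, 0.0497]
ee_rot: [3.139, 0.002, 1.556]
wrist_force: [0.9, -0.0, 0.5]
width: 0.0155
finger_force: 30.0
```

```bash
python3 -m handwheel '[[[0,0,0],[-0.03,0,-0.18],0.95],[[0,0,0],[0,0,-0.12],0.95],[[0,0,0],[0,0,0],0.95],[[0,0,0],[0,0,0],0.95]]'
```

```text
time: 30.35
tool_pos: [0.4578, -0.3041, 0.033]
ee_rot: [3.141, 0.0, 1.556]
wrist_force: [-0.5, 0.3, 2.0]
width: 0.0155
finger_force: 30.0
```

```bash
python3 -m handwheel '[[[0,0,0],[0,0,0],0.78],[[0,0,0],[0,0,0],0.78],[[0,0,0],[0,0,0],0.78],[[0,0,0],[0,0,0],0.78]]'; python3 -m handwheel '[[[0,0,0],[0,0,0.1],0.78],[[0,0,0],[0,0,0.2],0.78],[[0,0,0],[0,0,0.6],0.6],[[0,0,0],[0,0,0.9],0.5],[[0,0,0],[0,0,0.9],0.5]]'; python3 -m handwheel '[[[0,0,0],[0,0.5,0.7],0.5],[[0,0,0],[-0.3,0.9,0.3],0.5],[[0,0,0],[-0.3,0.9,0],0.5],[[0,0,0],[-0.3,0.9,0],0.5],[[0,0,0],[-0.3,0.9,0],0.5]]';  python3 -m handwheel '[[[0,0,0],[-0.3,0.6,0],0.5],[[0,0,0],[0,0,0],0.5],[[0,0,0],[0,0,0],0.5]]'; python3 - <<'E'
from h import *
im,d=snap('top'); np.savez('top1.npz',im=im,d=d); P=cloud('top',d)
a=cv2.resize(im[165:250,335:415],None,fx=4,fy=4); b=cv2.resize(im[165:250,80:170],None,fx=4,fy=4); save('fin.png',np.hstack([b,a]))
for n in ['pot_blue','pot_white','pot_red','pot_yellow','pot_green','brush','cup','tape']:
    for r in robot.boxes_of(n,'top')[:3]:
        l,t,rr,bo=[int(x) for x in r['bbox']]; Q=P[t:bo,l:rr].reshape(-1,3); z=np.nanpercentile(Q[:,2],85); S=Q[Q[:,2]>z-.008]; print(n,round(r['p'],2),[l,t,rr,bo],np.round(S.mean(0),4),round(z,4))
E
```

```text
time: 30.75
tool_pos: [0.4576, -0.3038, 0.0327]
ee_rot: [-3.141, -0.0, 1.556]
wrist_force: [0.1, -0.3, -0.3]
width: 0.0205
finger_force: 0.0
time: 31.25
tool_pos: [0.4573, -0.3036, 0.1696]
ee_rot: [-3.141, -0.0, 1.556]
wrist_force: [1.2, -1.0, -0.6]
width: 0.0412
finger_force: 0.0
time: 31.75
tool_pos: [0.397, -0.0975, 0.2192]
ee_rot: [3.139, 0.001, 1.555]
wrist_force: [0.2, 1.0, 1.1]
width: 0.0468
finger_force: 0.0
time: 32.05
tool_pos: [0.3829, -0.0688, 0.219]
ee_rot: [3.139, 0.001, 1.557]
wrist_force: [-0.3, -0.1, -0.2]
width: 0.0471
finger_force: 0.0
pot_blue 0.74 [350, 187, 375, 203] [ 0.5233 -0.2682  0.0605] 0.0618
pot_white 0.7 [120, 189, 144, 211] [0.5068 0.2783 0.061 ] 0.0621
pot_white 0.54 [378, 184, 405, 207] [ 0.5225 -0.3391  0.0602] 0.0611
pot_red 0.68 [345, 181, 404, 237] [ 0.5233 -0.3036  0.0601] 0.0579
pot_red 0.55 [89, 200, 116, 216] [0.4898 0.3501 0.0609] 0.0622
pot_yellow 0.9 [120, 189, 144, 209] [0.5068 0.2783 0.061 ] 0.0624
pot_green 0.82 [241, 210, 255, 226] [0.4648 0.0049 0.0579] 0.0597
brush 0.84 [139, 264, 202, 313] [0.3009 0.1995 0.0182] 0.018
brush 0.61 [350, 218, 401, 231] [ 0.4577 -0.3079  0.0164] 0.0186
brush 0.5 [264, 91, 294, 113] [ 0.7557 -0.0717  0.008 ] 0.0098
cup 0.6 [158, 111, 189, 143] [0.6777 0.1836 0.0781] 0.077
tape 0.69 [314, 119, 342, 148] [ 0.6749 -0.1876  0.0229] 0.0239
```

View pics/fin.png

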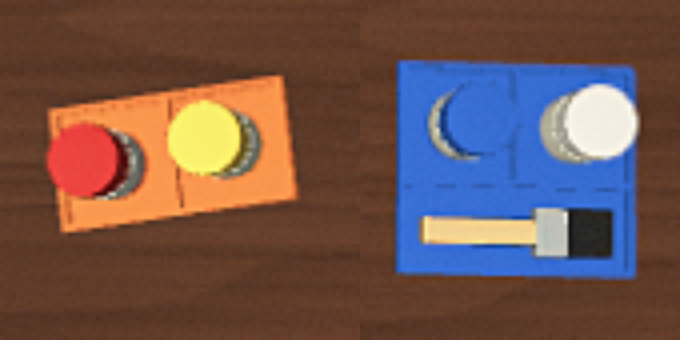

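The red pot (85,160) and yellow pot (205,138) stand in the orange squares, and blue (480,120) and white (600,122) in the blue ones. The brush lies centred in the long compartment, from 422 to 612. Lid heights of about 61 mm agree with pots standing on the 3 mm floors. I'll hand it in.

```bash
python3 -c "
from bench import robot; print(robot.close_job())"
```

```text
the job is handed in; nothing more can be done
None
```

Both kits are made up and handed in: the last top view showed all four pots and the middle-sized brush centred in their compartments, with the green pot, cup and tape where they started; the hand-in returned no verdict.

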